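# Slide the mould under the hold-down spring

## Task

The flat aluminium casting mould lies on the spring-loaded bed of its cradle, too high to go under the keeper bar and the steel leaf spring behind it. With the closed fingertips press the mould down hard on the bare area behind its cross rib and, keeping it pressed, slide it under the bar and the spring until it is fully home against the end stop; then let go and move clear. Do not grasp or lift the mould, do not ram it against the bar, do not touch the leaf spring, and leave the three small pots where they are.

Things in the scene. Friction and masses are not known exactly. Their poses are not given: they have to be found in the camera images.
- cradle: Fixed cradle, 220 x 90 mm: dark base, two grey side rails (tops 34 mm above the desk, 59 mm apart). Origin on the desk surface, mid-width; the base reaches from x = -90 to +130 mm, the rails from -90 to +80. Its x axis points along the channel, the way the mould must slide (to leaf spring and end stop); y left, z up. It is nowhere higher than 50 mm.
- mould: Loose flat aluminium mould, 100 (along its x = the cradle's x) x 56 x 14 mm, 0.15 to 0.27 kg, slides easily in the channel with 1.5 mm play a side. Origin: centre of its underside, at the start 22 mm above the desk (top 36 mm). A cross rib 5 mm high, 50 mm wide stands on top from x = -7 to -1 mm: press behind it (x = -50 to -7) and push against it; the part ahead of it goes under the spring.
- press_pad (a point): Centre of the bare area behind the rib, on the mould's top face: 22 mm behind the rear face of the rib and 21 mm ahead of the mould's rear edge. Here to press down.
- nose (a point): Centre of the mould's front face, half-way up (7 mm below its top). The mould is home when this point reaches the plane of the stop.
- stop (a point): Centre of the end stop's face, at cradle x = +80 mm, 22 mm above the desk; axes like the cradle's. At the start the nose is 44 to 60 mm short of it.
- bar (a point): Lower front edge, at mid-width, of the fixed keeper bar across the channel (cradle x = +40 to +46 mm, z = 30 to 40 mm): 6 mm below the unpressed mould's top, which butts against it. Just behind it the 40 mm wide leaf spring ramps down to a round belly 24 mm above the desk at x = +65 mm, then rises to its clamp block at +104 mm. With the mould home, its rib's front is 11 mm short of the bar.
- bed (a joint): Sinking of the spring-loaded bed under the mould, m: 0 = up (start), 0.012 = on its hard stop. Its spring pushes 8 N at the top, 15.5 N at the bottom (the mould's weight helps you). Pressed 7 to 12 mm (best 9 to 11) the mould passes under the keeper bar. The bed sinks straight and does not tilt.
- leaf (a joint): Lift angle of the leaf spring, rad: 0 = at rest; it grows as the mould lifts the belly (about 3 N at first, then 1.5 N per mm; about 0.1 to 0.15 with the mould home and let go). Pushing the pressed mould under it takes 5 to 10 N along the channel.
- pot_white: Loose pot with a white lid, 41 mm across, 50 mm high, left of the cradle; origin at the centre of its underside. A bystander.
- pot_low: Loose small low lidded pot, 41 mm across, 30 mm high, right of the cradle near its front; origin at the centre of its underside. A bystander.
- pot_black: Loose pot with a black lid, 41 mm across, 46 mm high, right of the cradle near the spring; origin at the centre of its underside. A bystander.
There are look-alikes about, which are no part of the job. Leave any red look-alike of the mould alone.

How it is judged:
On the way, in this order (a step that is already met when the one before it is completed fails the run):
1. the fingertips press the mould down on its sprung bed, before it is under the spring (value of joint bed above 0.005 m and contact force between the fingers and mould above 3 N and x of nose in the frame of stop below -0.025 m), for 0.1 s.
2. still held down, the mould has passed under the leaf spring and reached the stop (x of nose in the frame of stop above -0.004 m and value of joint bed above 0.004 m and value of joint leaf above 0.02 rad), for 0.1 s.
At the end, for the whole second after the job is handed in: The mould lies at rest and level (within 0.06 rad) under the leaf spring, its front face within 4 mm of the end stop, the spring lifted by it (over 0.04 rad) and holding the bed down (over 4 mm), with the robot clear (x of nose in the frame of stop above -0.004 m and value of joint bed above 0.004 m and value of joint leaf above 0.04 rad and angle between mould's own z axis and vertical below 0.06 rad and linear speed of mould below 0.01 m/s); the robot touches nothing.
It fails at once if the mould was lifted or tipped (z of mould in the frame of cradle above 0.028 m or angle between mould's own z axis and vertical above 0.2 rad).
It fails at once if the mould was rammed against the keeper bar (contact force between the fingers and mould above 40 N and x of nose in the frame of stop below -0.03 m).
It fails at once if the fingers touched the leaf spring (contact force between the fingers and leaf above 0.5 N).
It fails at once if a pot was moved (distance of any of pot_white, pot_low, pot_black from where it was at the start of the episode above 0.015 m).
It also fails if it takes over 38 s, if anything falls off the work surface, if the arm or the gripper's body presses on something with over 40 N, if the wrist force passes 120 N, or if a joint passes its speed limit or range.

## Robot

A 7-joint arm with a two-finger parallel gripper is mounted at the origin on a cart in front of the work surface, level with it; the furniture and walls round the work are solid. World frame = base frame: x ahead of the robot, y to its left, z up, the work surface at z = 0. Lengths are in m, angles in rad, forces in N, time in s.
With the tool pointing down it reaches from about 0.4 to 0.85 m from the base axis. Payload 4.5 kg.
Tool frame: the origin (TCP) lies between the finger pads; the fingertips stand 11 mm ahead of it and the grasp point (between the pads) lies 8 mm behind it (r.tip_reach is the distance from the TCP to the fingertips, in m); x points along the fingers, y is the direction in which the jaws open and shut, and the axes are right-handed (so a half turn about x gives the same grasp; the last joint's range is limited). The gripper opens to 88 mm and grips with 3 to 60 N. Pads are 18 mm wide; open, the fingers measure 123 mm over their backs; the gripper's body (75 mm by 187 mm) begins 45 mm behind the grasp point.
Start: joints at [-1.275, 0.689, -0.195, 1.565, 0.157, 0.902, -0.215], TCP at [0.162, 0.604, 0.25] pointing down, gripper open.
Joint ranges: [-3.01, 3.01], [-0.46, 2.08], [-1.47, 1.51], [0.13, 2.56], [-1, 4.14], [0.04, 2.09], [-2.66, 2.66]. Speed limits (rad/s): [2.57, 2.57, 3.14, 3.14, 3.14, 3.14, 3.14].

## Interface

Orientations are given as a unit quaternion [x, y, z, w].
In Python, from plant import r gives the robot as it stands.
- The arm moves only by the tool drive_tool, never from a script. Its argument "deltas" is a list of rows, each a list of 3 entries, a list of its own where there are three numbers: the turn, a rotation vector about the tool's x, y, z in degrees, then the shift along the tool's x, y, z in cm, then the finger opening in cm, from 0 to 8.81. A call has 1 to 12 rows; each row shifts and turns the commanded pose from where the row before left it, along the tool's axes as they then stand; what a row does not reach is not made up. A row lasts 1/12 s, in which the tool goes at most 41.7 mm and 7.16 degrees, less where a joint would pass 70% of its speed; a pose out of reach is approached as far as the arm can. A call is refused whole if a number of a shift passes 4.17 or a number of a turn 7.16, either way. A call with a gripper value outside its range is refused whole. The fingers move at their own pace and stop on an object; "force" is the grip in N (left out, the last holds). Time passes only in rows, so rows that do not move let the fingers close. It gives the time, the measured TCP pose, the force and the opening at its end, in the units of the state.
- r.get_state(): the state, without advancing time (a new reading comes with each control period).
- r.snapshot(name): name is "scene" or "top"; returns a dict with "color" (400x640x3 uint8, red, green, blue), "fov_y" (degrees; the focal length in pixels is half the picture's height over the tangent of half this angle, whatever the lens; pixels are square), "cx", "cy" (the principal point, pixels), "extrinsics" (4x4, takes a point from world to camera coordinates). Camera axes: x right, y up, looking along -z (the intrinsics and any distortion apply to the point x, -y, -z); pixel columns grow to the right and rows downward; lengths in m; the calibration is good to about 2 mm. A picture is of the moment at which its call begins. There is no depth.
- r.finish_job(): hands the job in, once; it reports no verdict.
The state is a dict: "clock": time; "q": joint angles; "qd": joint speeds; "joint_torque": joint torques, N m; "tool_pos": TCP position; "eef_rot": TCP orientation; "contact_force": force on the tool from outside, world axes, zero at the start; "moment": the same for the moment, N m; "opening": opening from 0.0 (shut) to 1.0 (fully open).
Only numpy, scipy, OpenCV 4.12 (cv2) and the standard library are available. Lean on these libraries where they do the work, as an engineer would, in place of code of your own. Each camera call takes 0.05 s, during which the arm holds its last target. There are 200 camera calls.

## Working session

There is one attempt and no reset: what is moved stays moved. The work goes in short steps, Python scripts to look and compute and a tool call to move; the robot and the scene stay as the last step left them, time stands still between calls to the robot, and variables do not carry over. Pictures are saved under pics/ and viewed, about 8 in all and at most 12, crops included, and the job is handed in when it is done.

Besides the shell and the picture viewer there is one more tool, called by a JSON object that holds its "api" and its "payload". drive_tool: Moves the arm, as the interface text tells. Its arguments: {"type":"object","properties":{"deltas":{"type":"array","items":{"type":"array"}},"force":{"type":"number"}},"required":["deltas"]}

```bash
mkdir -p pics; ls
python3 - <<'E'
from plant import r
import cv2,numpy as np,pickle
for n in("scene","top"):
    s=r.snapshot(n); cv2.imwrite(f"pics/{n}0.png",s["color"][...,::-1]); pickle.dump(s,open(f"{n}.pkl","wb"))
    print(n,s["fov_y"],s["cx"],s["cy"],[k for k in s],np.round(s["extrinsics"],3).tolist())
st=r.get_state();print({k:np.round(v,3).tolist() for k,v in st.items()},r.tip_reach)
E
```

```text
pics
scene 54.43617303853217 323.0422366532782 198.1044161109366 ['color', 'fov_y', 'cx', 'cy', 'extrinsics'] [[-0.46, -0.888, -0.012, 0.405], [0.369, -0.203, 0.907, -0.168], [-0.808, 0.413, 0.421, -0.561], [0.0, 0.0, 0.0, 1.0]]
top 51.6222426829922 322.3013455270565 194.42930288998872 ['color', 'fov_y', 'cx', 'cy', 'extrinsics'] [[0.019, -1.0, 0.004, 0.205], [0.98, 0.019, 0.196, -0.495], [-0.196, -0.0, 0.981, -0.798], [0.0, 0.0, 0.0, 1.0]]
{'clock': 0.1, 'q': [-1.275, 0.69, -0.195, 1.566, 0.157, 0.903, -0.215], 'qd': [-0.001, -0.001, 0.001, -0.001, 0.0, -0.0, -0.0], 'joint_torque': [-0.003, -52.851, -1.271, -15.384, -0.052, 0.002, 0.0], 'tool_pos': [0.162, 0.603, 0.249], 'eef_rot': [0.092, 0.701, -0.093, 0.701], 'contact_force': [1.057, 0.373, -0.937], 'moment': [-0.01, -0.027, -0.017], 'opening': 1.002} 0.011
```

View pics/top0.png

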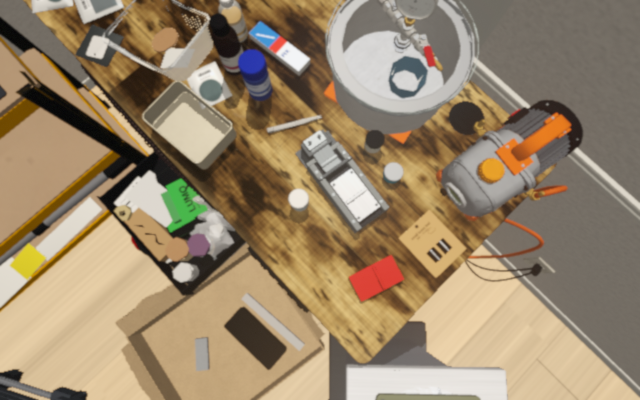

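View pics/scene0.png

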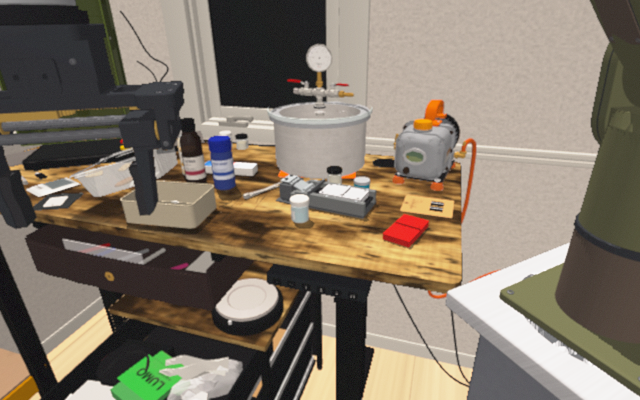

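The top view shows the cradle from about (318,140), the leaf end, to (370,225), the mould end. The white mould is at about (350,185). The pots are at (298,200), (393,172) and (375,140), and the red decoy is at (376,278).

Run:
```python
import cv2
a=cv2.imread("pics/top0.png")[122:237,285:410]; cv2.imwrite("pics/topc.png",cv2.resize(a,None,fx=5,fy=5,interpolation=cv2.INTER_CUBIC))
a=cv2.imread("pics/scene0.png")[160:225,265:385]; cv2.imwrite("pics/scc.png",cv2.resize(a,None,fx=6,fy=6,interpolation=cv2.INTER_CUBIC))
```

```text
(no output)
```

View pics/topc.png

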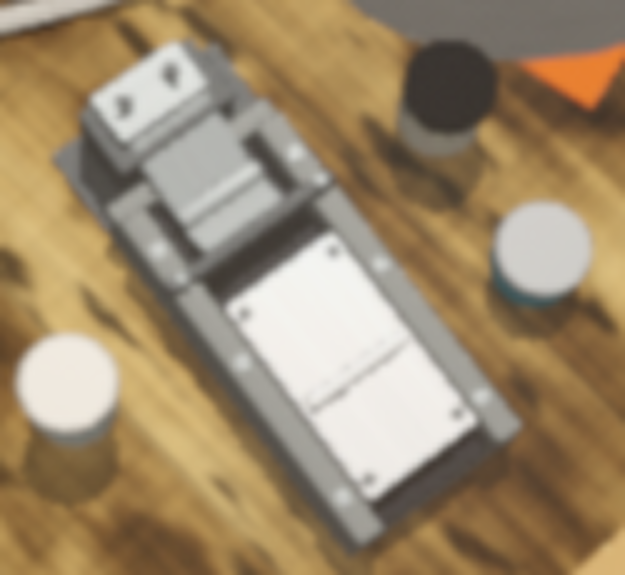

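View pics/scc.png

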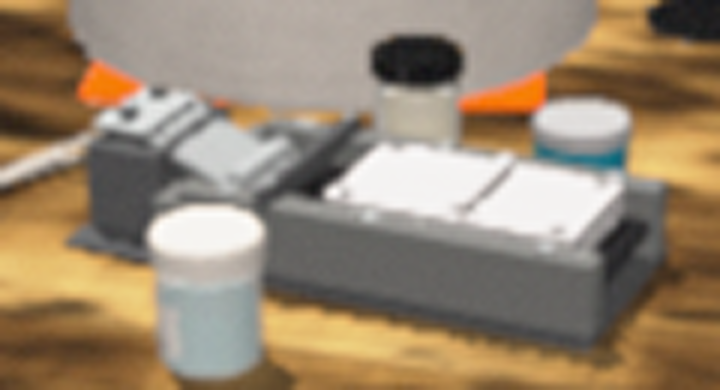

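```bash
cat > h.py <<'E'
import numpy as np,pickle
def ray(s,uv,z):
    f=200/np.tan(np.radians(s["fov_y"])/2);E=s["extrinsics"];R,t=E[:3,:3],E[:3,3]
    c=-R.T@t; d=R.T@np.array([(uv[0]-s["cx"])/f,-(uv[1]-s["cy"])/f,-1.])
    return c+d*(z-c[2])/d[2]
E
python3 - <<'E'
from h import *
S={n:pickle.load(open(n+".pkl","rb")) for n in("top","scene")}
def show(n,o,k,P):
    W={a:ray(S[n],(o[0]+(u+.5)/k-.5,o[1]+(v+.5)/k-.5),z) for a,(u,v,z) in P.items()}
    for a in W: print(n,a,W[a].round(4))
    return W
W=show("top",(285,122),5,dict(fl=(226,302,.036),fr=(335,232,.036),rr=(477,425,.036),rl=(372,500,.036),ribL=(310,408,.041),ribR=(408,346,.041),railR=(520,430,.034),railL=(358,550,.034),pw=(68,383,.05),pl=(542,247,.03),pb=(450,85,.046),barL=(182,283,.04),barR=(330,190,.04)))
f=(W["fl"]+W["fr"])/2;b=(W["rl"]+W["rr"])/2;d=f-b
print("len",np.linalg.norm(d),"wid",np.linalg.norm(W["fl"]-W["fr"]),np.linalg.norm(W["rl"]-W["rr"]),"yaw",np.degrees(np.arctan2(d[1],d[0])))
for e in("l","r"): q=W["f"+e]-W["r"+e];print(np.degrees(np.arctan2(q[1],q[0])))
rr=(W["railL"]+W["railR"])/2;bb=(W["barL"]+W["barR"])/2;q=bb-rr
print("center",(f+b)/2,"rail rear",rr,"bar-rear",np.linalg.norm(q[:2]),np.degrees(np.arctan2(q[1],q[0])),"nose-rear",np.linalg.norm((f-rr)[:2]))
V=show("scene",(265,160),6,dict(fl=(328,188,.036),fr=(385,142,.036),rr=(625,180,.036),rl=(575,243,.036),ptw=(205,225,.05)))
print("scene centre",sum(V[a] for a in("fl","fr","rr","rl"))/4)
E
```

```text
top fl [0.5201 0.1989 0.036 ]
top fr [0.5512 0.1535 0.036 ]
top rr [0.4699 0.0943 0.036 ]
top rl [0.4378 0.1377 0.036 ]
top ribL [0.4748 0.1638 0.041 ]
top ribR [0.5017 0.1234 0.041 ]
top railR [0.4685 0.0763 0.034 ]
top railL [0.4174 0.1433 0.034 ]
top pw [0.4816 0.2631 0.05  ]
top pl [0.548  0.0653 0.03  ]
top pb [0.6136 0.1059 0.046 ]
top barL [0.5269 0.2175 0.04  ]
top barR [0.5684 0.1559 0.04  ]
len 0.10151420493873106 wid 0.055108391463656536 0.0539507511915467 yaw 36.34440314584385
36.659360810112055
36.023316727608
center [0.49475663 0.14611708 0.036     ] rail rear [0.44293954 0.10975508 0.034     ] bar-rear 0.1299375120869956 36.31659019923256 nose-rear 0.11405250429601743
scene fl [0.5202 0.1953 0.036 ]
scene fr [0.5495 0.1551 0.036 ]
scene rr [0.4721 0.0928 0.036 ]
scene rl [0.4336 0.1397 0.036 ]
scene ptw [0.484 0.262 0.05 ]
scene centre [0.49386472 0.14573628 0.036     ]
```

Run:
```python
from h import *
from scipy.spatial.transform import Rotation as Ro
S={n:pickle.load(open(n+".pkl","rb")) for n in("top","scene")}
print("base near",ray(S["top"],(392,131),.01),ray(S["scene"],(320,180),.01))
for z in(.1,.14,.18,.22): print(z,"rim centre top",ray(S["top"],(403,43),z).round(3),"scene",ray(S["scene"],(319,113),z).round(3),"rim near top L/bottom",ray(S["top"],(328,45),z).round(3),ray(S["top"],(395,105),z).round(3))
R=Ro.from_quat([0.092,0.701,-0.093,0.701]);print(R.as_matrix().round(3))
for a in(-53.7,36.3,126.3,-143.7):
    c=np.array([0,0,-1.]);y=np.array([np.cos(np.radians(a)),np.sin(np.radians(a)),0]);T=Ro.from_matrix(np.c_[c,y,np.cross(c,y)])
    print(a,"turn",(R.inv()*T).as_rotvec(degrees=True).round(2))
```

```text
base near [0.64455283 0.06262112 0.01      ] [0.63475328 0.13549536 0.01      ]
0.1 rim centre top [0.804 0.053 0.1  ] scene [ 0.975 -0.036  0.1  ] rim near top L/bottom [0.796 0.208 0.1  ] [0.667 0.071 0.1  ]
0.14 rim centre top [0.779 0.061 0.14 ] scene [0.814 0.045 0.14 ] rim near top L/bottom [0.772 0.209 0.14 ] [0.649 0.079 0.14 ]
0.18 rim centre top [0.755 0.069 0.18 ] scene [0.654 0.126 0.18 ] rim near top L/bottom [0.748 0.209 0.18 ] [0.631 0.086 0.18 ]
0.22 rim centre top [0.73  0.078 0.22 ] scene [0.493 0.206 0.22 ] rim near top L/bottom [0.724 0.209 0.22 ] [0.614 0.093 0.22 ]
[[-0.     0.259  0.966]
 [-0.001  0.966 -0.259]
 [-1.    -0.001  0.   ]]
-53.7 turn [1.2867e+02 1.0000e-01 3.0000e-02]
36.3 turn [38.67  0.04  0.07]
126.3 turn [-5.133e+01 -3.000e-02  8.000e-02]
-143.7 turn [-1.4133e+02 -9.0000e-02  5.0000e-02]
```

{"api": "drive_tool", "payload": {"deltas": [[[-6.4,0,0],[0,0,0],0],[[-6.4,0,0],[0,0,0],0],[[-6.4,0,0],[0,0,0],0],[[-6.4,0,0],[0,0,0],0],[[-6.4,0,0],[0,0,0],0],[[-6.4,0,0],[0,0,0],0],[[-6.4,0,0],[0,0,0],0],[[-6.4,0,0],[0,0,0],0],[[0,0,0],[0,0,0],0]], "force": 20}}

```text
clock: 0.85
tool_pos: [0.162, 0.6033, 0.2492]
eef_rot: [-0.221, 0.672, 0.22, 0.672]
contact_force: [-0.3, -0.1, 0.3]
opening: 0.344
```

{"api": "drive_tool", "payload": {"deltas": [[[0,0,0],[0,-2,0],0],[[0,0,0],[0,-3.5,0],0],[[0,0,0],[0,-3.5,-0.2],0],[[0,0,0],[0,-3.5,-0.2],0],[[0,0,0],[0,-3.5,-0.2],0],[[0,0,0],[0,-3.5,-0.2],0],[[0,0,0],[0,-3.5,-0.2],0],[[0,0,0],[0,-3.5,-0.2],0],[[0,0,0],[0,-3.5,-0.2],0],[[0,0,0],[0,-3.5,-0.2],0],[[0,0,0],[0,-3.5,-0.2],0],[[0,0,0],[0,-3.5,-0.2],0]]}}

```text
clock: 1.85
tool_pos: [0.3854, 0.2635, 0.2497]
eef_rot: [-0.219, 0.673, 0.218, 0.672]
contact_force: [0.9, 0.8, 0.3]
opening: 0.002
```

{"api": "drive_tool", "payload": {"deltas": [[[0,0,0],[0,-3.5,-0.2],0],[[0,0,0],[0,-3.5,-0.2],0],[[0,0,0],[0,-3.5,0],0],[[0,0,0],[0,-3,0],0],[[0,0,0],[0,-1.6,0],0],[[0,0,0],[0,0,0],0],[[0,0,0],[0,0,0],0]]}}

```text
clock: 2.43
tool_pos: [0.4708, 0.1404, 0.2495]
eef_rot: [-0.218, 0.673, 0.218, 0.672]
contact_force: [-0.9, -0.0, -0.0]
opening: 0.006
```

```bash
cat > st.py <<'E'
import numpy as np
from plant import r
from scipy.spatial.transform import Rotation as Ro
s=r.get_state();M=Ro.from_quat(s["eef_rot"]).as_matrix()
d=np.array([np.cos(np.radians(36.3)),np.sin(np.radians(36.3)),0])
p=np.array(s["tool_pos"])
v=p-[0.4945,0.146,0]
print("t",s["clock"],"p",p.round(4),"along",(v@d*1e3).round(1),"left",((v[1]*d[0]-v[0]*d[1])*1e3).round(1),"F",np.round(s["contact_force"],1),"open",s["opening"],"\n",M.round(3),"yaw z",np.degrees(np.arctan2(M[1,2],M[0,2])),np.round(s["q"],2))
E
python3 st.py
```

```text
t 2.4333 p [0.4708 0.1404 0.2495] along -22.4 left 9.6 F [-0.9 -0.  -0. ] open 0.0057848491583669505 
 [[-0.    -0.587  0.81 ]
 [ 0.     0.81   0.587]
 [-1.     0.001 -0.   ]] yaw z 35.94317135286032 [-0.05  0.55 -0.52  1.95  0.4   0.74  1.39]
```

{"api": "drive_tool", "payload": {"deltas": [[[-0.3,0,0],[0.5,-0.95,0],0],[[0,0,0],[2.5,0,0],0],[[0,0,0],[3,0,0],0],[[0,0,0],[3,0,0],0],[[0,0,0],[3,0,0],0],[[0,0,0],[3,0,0],0],[[0,0,0],[2,0,0],0],[[0,0,0],[1,0,0],0],[[0,0,0],[0.5,0,0],0],[[0,0,0],[0,0,0],0],[[0,0,0],[0,0,0],0]]}}

```text
clock: 3.35
tool_pos: [0.4763, 0.1341, 0.0649]
eef_rot: [-0.222, 0.671, 0.222, 0.672]
contact_force: [0.7, 0.5, -0.1]
opening: 0.006
```

```bash
python3 st.py
python3 - <<'E'
from plant import r
import cv2
a=r.snapshot("top")["color"][122:237,285:410,::-1];b=r.snapshot("scene")["color"][130:230,265:385,::-1]
a=cv2.resize(a,(435,400),interpolation=3);b=cv2.resize(b,(480,400),interpolation=3)
cv2.imwrite("pics/a1.png",cv2.resize(cv2.hconcat([a,b]),None,fx=.85,fy=.85))
E
```

```text
t 3.35 p [0.4763 0.1341 0.0649] along -21.8 left 1.2 F [ 0.7  0.5 -0.1] open 0.006154724613728272 
 [[ 0.    -0.596  0.803]
 [ 0.001  0.803  0.596]
 [-1.     0.     0.   ]] yaw z 36.56606955800982 [-0.23  0.86 -0.23  2.08  0.67  0.27  1.17]
```

View pics/a1.png

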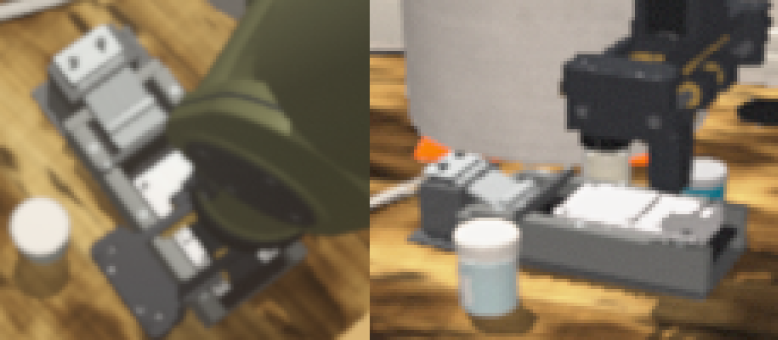

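The closed tips, at about (670,188) in the right half, hang over the area behind the rib, whose line is at about (640,215). The pots are clear of the gripper. I'm going down to contact.

{"api": "drive_tool", "payload": {"deltas": [[[0,0,0],[0.5,-0.1,0],0],[[0,0,0],[0.5,0,0],0],[[0,0,0],[0.4,0,0],0],[[0,0,0],[0.2,0,0],0],[[0,0,0],[0.2,0,0],0],[[0,0,0],[0.2,0,0],0],[[0,0,0],[0,0,0],0],[[0,0,0],[0,0,0],0]]}}

```text
clock: 4.12
tool_pos: [0.4768, 0.1323, 0.0449]
eef_rot: [-0.222, 0.672, 0.221, 0.672]
contact_force: [-0.6, -0.7, 6.0]
opening: 0.005
```

{"api": "drive_tool", "payload": {"deltas": [[[0,0,0],[0.2,0,0],0],[[0,0,0],[0.2,0,0],0],[[0,0,0],[0.2,0,0],0],[[0,0,0],[0.2,0,0],0],[[0,0,0],[0,0,0],0],[[0,0,0],[0,0,0],0],[[0,0,0],[0,0,0],0]]}}

```text
clock: 4.7
tool_pos: [0.4768, 0.1323, 0.0374]
eef_rot: [-0.222, 0.671, 0.221, 0.672]
contact_force: [-1.1, -1.3, 10.8]
opening: 0.004
```

{"api": "drive_tool", "payload": {"deltas": [[[0,0,0],[0.03,0,0.2],0],[[0,0,0],[0.02,0,0.2],0],[[0,0,0],[0,0,0.2],0],[[0,0,0],[0,0,0.2],0],[[0,0,0],[0,0,0.2],0],[[0,0,0],[0,0,0.2],0],[[0,0,0],[0,0,0.2],0],[[0,0,0],[0,0,0.2],0],[[0,0,0],[0,0,0],0]]}}

```text
clock: 5.45
tool_pos: [0.4894, 0.1411, 0.0369]
eef_rot: [-0.222, 0.672, 0.221, 0.671]
contact_force: [-1.6, -1.7, 11.3]
opening: 0.003
```

```bash
python3 st.py
python3 - <<'E'
from plant import r
import cv2
b=r.snapshot("scene")["color"][150:220,270:380,::-1]
cv2.imwrite("pics/a2.png",cv2.resize(b,None,fx=6,fy=6,interpolation=3))
E
```

```text
t 5.45 p [0.4894 0.1411 0.0369] along -7.0 left -0.9 F [-1.6 -1.7 11.3] open 0.0034597803667081634 
 [[-0.    -0.595  0.804]
 [-0.002  0.804  0.595]
 [-1.    -0.001 -0.001]] yaw z 36.48000191291515 [-0.25  0.92 -0.2   2.04  0.69  0.25  1.16]
```

View pics/a2.png

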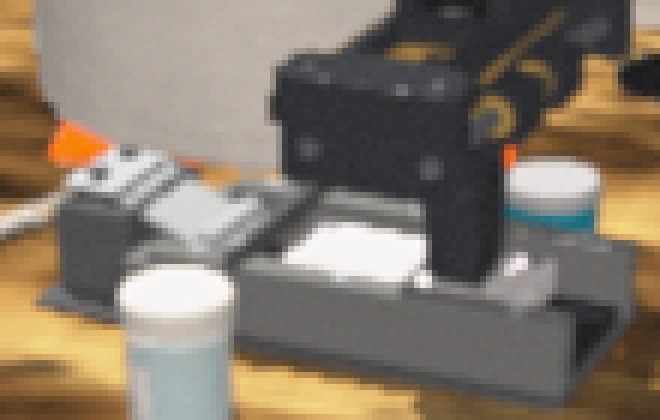

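The mould has sunk below the rail tops and moved with the tips; its front edge, near (285,250), is close to the bar. Carrying on.

{"api": "drive_tool", "payload": {"deltas": [[[0,0,0],[0,0,0.2],0],[[0,0,0],[0,0,0.2],0],[[0,0,0],[0,0,0.2],0],[[0,0,0],[0,0,0.2],0],[[0,0,0],[0,0,0.2],0],[[0,0,0],[0,0,0.2],0]]}}

```text
clock: 6.0
tool_pos: [0.4986, 0.1479, 0.0369]
eef_rot: [-0.222, 0.672, 0.221, 0.671]
contact_force: [-2.8, -2.7, 11.0]
opening: 0.005
```

{"api": "drive_tool", "payload": {"deltas": [[[0,0,0],[0,0,0.2],0],[[0,0,0],[0,0,0.2],0],[[0,0,0],[0,0,0.2],0],[[0,0,0],[0,0,0.2],0],[[0,0,0],[0,0,0.2],0],[[0,0,0],[0,0,0],0]]}}

```text
clock: 6.5
tool_pos: [0.5072, 0.1543, 0.0369]
eef_rot: [-0.222, 0.672, 0.221, 0.671]
contact_force: [-2.5, -2.1, 11.8]
opening: 0.005
```

```bash
python3 st.py
```

```text
t 6.5 p [0.5072 0.1543 0.0369] along 15.2 left -0.8 F [-2.5 -2.1 11.8] open 0.005392419972908933 
 [[-0.    -0.595  0.804]
 [-0.002  0.804  0.595]
 [-1.    -0.001 -0.001]] yaw z 36.480894834259054 [-0.24  0.93 -0.24  1.98  0.67  0.31  1.18]
```

{"api": "drive_tool", "payload": {"deltas": [[[0,0,0],[0,0,0.2],0],[[0,0,0],[0,0,0.2],0],[[0,0,0],[0,0,0.2],0],[[0,0,0],[0,0,0.2],0],[[0,0,0],[0,0,0.2],0]]}}

```text
clock: 6.92
tool_pos: [0.5138, 0.1589, 0.0366]
eef_rot: [-0.222, 0.673, 0.22, 0.67]
contact_force: [-5.4, -3.8, 8.4]
opening: 0.001
```

{"api": "drive_tool", "payload": {"deltas": [[[0,0,0],[0,0,0.2],0],[[0,0,0],[0,0,0.2],0],[[0,0,0],[0,0,0.2],0],[[0,0,0],[0,0,0],0]]}}

```text
clock: 7.25
tool_pos: [0.5188, 0.1628, 0.0363]
eef_rot: [-0.222, 0.673, 0.22, 0.67]
contact_force: [-3.6, -3.2, 6.9]
opening: 0.003
```

```bash
python3 st.py
python3 - <<'E'
from plant import r
import cv2
b=r.snapshot("scene")["color"][150:220,270:380,::-1]
cv2.imwrite("pics/a3.png",cv2.resize(b,None,fx=6,fy=6,interpolation=3))
E
```

```text
t 7.25 p [0.5188 0.1628 0.0363] along 29.6 left -0.9 F [-3.6 -3.2  6.9] open 0.0034462928884748277 
 [[-0.003 -0.594  0.804]
 [-0.004  0.804  0.594]
 [-1.    -0.001 -0.004]] yaw z 36.46647745750229 [-0.23  0.94 -0.26  1.94  0.65  0.36  1.2 ]
```

View pics/a3.png

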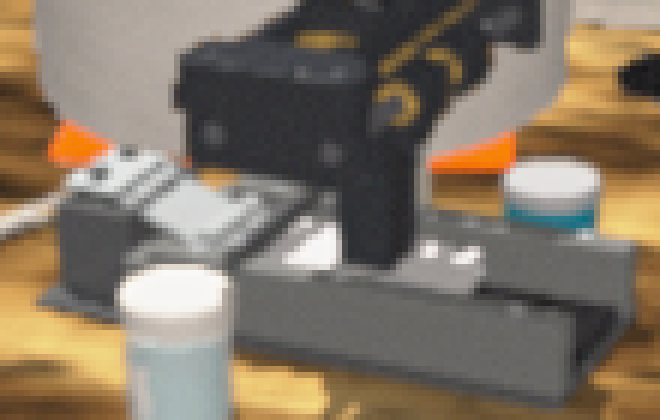

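The mould is well under the bar and spring, with the tips against its rib and no contact with the leaf. I'm going on in small steps until the stop shows in the force.

{"api": "drive_tool", "payload": {"deltas": [[[0,0,0],[0,0,0.15],0],[[0,0,0],[0,0,0.15],0],[[0,0,0],[0,0,0],0]]}}

```text
clock: 7.55
tool_pos: [0.5212, 0.1646, 0.0363]
eef_rot: [-0.222, 0.673, 0.22, 0.67]
contact_force: [-2.6, -3.1, 7.6]
opening: 0.003
```

{"api": "drive_tool", "payload": {"deltas": [[[0,0,0],[0,0,0.15],0],[[0,0,0],[0,0,0.15],0],[[0,0,0],[0,0,0],0]]}}

```text
clock: 7.8
tool_pos: [0.5236, 0.1663, 0.0363]
eef_rot: [-0.222, 0.673, 0.22, 0.67]
contact_force: [-3.8, -2.9, 7.7]
opening: 0.006
```

{"api": "drive_tool", "payload": {"deltas": [[[0,0,0],[0,0,0.15],0],[[0,0,0],[0,0,0.15],0],[[0,0,0],[0,0,0],0]]}}

```text
clock: 8.05
tool_pos: [0.5261, 0.1681, 0.0363]
eef_rot: [-0.222, 0.673, 0.22, 0.67]
contact_force: [-3.4, -2.0, 6.8]
opening: 0.001
```

```bash
python3 st.py
```

```text
t 8.05 p [0.5261 0.1681 0.0363] along 38.5 left -0.9 F [-3.4 -2.   6.8] open 0.0006336143622925234 
 [[-0.003 -0.594  0.804]
 [-0.004  0.804  0.594]
 [-1.    -0.001 -0.004]] yaw z 36.472685541346664 [-0.23  0.94 -0.28  1.91  0.64  0.38  1.2 ]
```

{"api": "drive_tool", "payload": {"deltas": [[[0,0,0],[0,0,0.1],0],[[0,0,0],[0,0,0.1],0],[[0,0,0],[0,0,0],0]]}}

```text
clock: 8.3
tool_pos: [0.5273, 0.1691, 0.0362]
eef_rot: [-0.222, 0.673, 0.22, 0.67]
contact_force: [-4.2, -3.2, 6.2]
opening: 0.006
```

{"api": "drive_tool", "payload": {"deltas": [[[0,0,0],[0,0,0.1],0],[[0,0,0],[0,0,0.1],0],[[0,0,0],[0,0,0],0]]}}

```text
clock: 8.55
tool_pos: [0.5275, 0.1691, 0.0361]
eef_rot: [-0.223, 0.674, 0.22, 0.669]
contact_force: [-6.9, -3.9, 9.0]
opening: 0.004
```

The tips have stopped advancing and the force is rising. One more firm nudge to confirm.

{"api": "drive_tool", "payload": {"deltas": [[[0,0,0],[0,0,0.15],0],[[0,0,0],[0,0,0.15],0],[[0,0,0],[0,0,0],0],[[0,0,0],[0,0,0],0]]}}

```text
clock: 8.88
tool_pos: [0.5277, 0.1691, 0.0357]
eef_rot: [-0.223, 0.676, 0.219, 0.667]
contact_force: [-8.6, -6.4, 11.1]
opening: 0.007
```

```bash
python3 st.py
python3 - <<'E'
from plant import r
import cv2
b=r.snapshot("scene")["color"][150:220,270:380,::-1]
cv2.imwrite("pics/a4.png",cv2.resize(b,None,fx=6,fy=6,interpolation=3))
E
```

```text
t 8.8833 p [0.5277 0.1691 0.0357] along 40.5 left -1.0 F [-8.6 -6.4 11.1] open 0.006611721932545919 
 [[-0.01  -0.594  0.804]
 [-0.01   0.804  0.594]
 [-1.    -0.002 -0.014]] yaw z 36.457623900808564 [-0.23  0.95 -0.29  1.89  0.63  0.41  1.21]
```

View pics/a4.png

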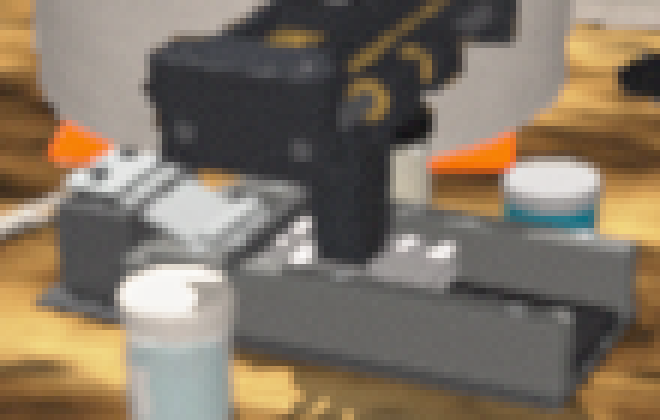

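The arm stalled 0.5 mm past the predicted home position, and the push force is up from about 4 N to 11 N. I'll ease off the push and lift straight up.

{"api": "drive_tool", "payload": {"deltas": [[[0,0,0],[0,0,-0.2],0],[[0,0,0],[-0.3,0,0],0],[[0,0,0],[-0.5,0,0],0],[[0,0,0],[-0.5,0,0],0],[[0,0,0],[-1,0,0],0],[[0,0,0],[-2,0,0],0],[[0,0,0],[-3,0,0],0],[[0,0,0],[-3,0,0],0],[[0,0,0],[-3,0,0],0],[[0,0,0],[-3,0,0],0],[[0,0,0],[-1,0,0],0]]}}

```text
clock: 9.85
tool_pos: [0.5339, 0.1746, 0.2141]
eef_rot: [-0.221, 0.668, 0.222, 0.675]
contact_force: [0.5, 0.1, -0.1]
opening: 0.008
```

{"api": "drive_tool", "payload": {"deltas": [[[0,0,0],[0,2,0],0],[[0,0,0],[0,3,0],0],[[0,0,0],[0,3,0],0],[[0,0,0],[0,3,0],0],[[0,0,0],[0,3,0],0],[[0,0,0],[0,3,0],0],[[0,0,0],[0,3,0],0],[[0,0,0],[0,3,0],0],[[0,0,0],[0,2,0],0],[[0,0,0],[0,0,0],0],[[0,0,0],[0,0,0],0]]}}

```text
clock: 10.77
tool_pos: [0.3821, 0.3751, 0.2093]
eef_rot: [-0.222, 0.671, 0.223, 0.671]
contact_force: [0.7, 0.1, 0.0]
opening: 0.008
```

```bash
python3 st.py
python3 - <<'E'
from plant import r
import cv2,pickle
s=r.snapshot("top");pickle.dump(s,open("top2.pkl","wb"))
a=s["color"][122:237,285:410,::-1]
cv2.imwrite("pics/a5.png",cv2.resize(a,None,fx=5,fy=5,interpolation=3))
E
```

```text
t 10.7667 p [0.3821 0.3751 0.2093] along 45.0 left 251.2 F [0.7 0.1 0. ] open 0.008162779448986133 
 [[ 0.    -0.597  0.802]
 [ 0.001  0.802  0.597]
 [-1.     0.001  0.001]] yaw z 36.680262898088145 [-0.59  0.66 -0.45  1.87  0.42  0.71  0.93]
```

View pics/a5.png

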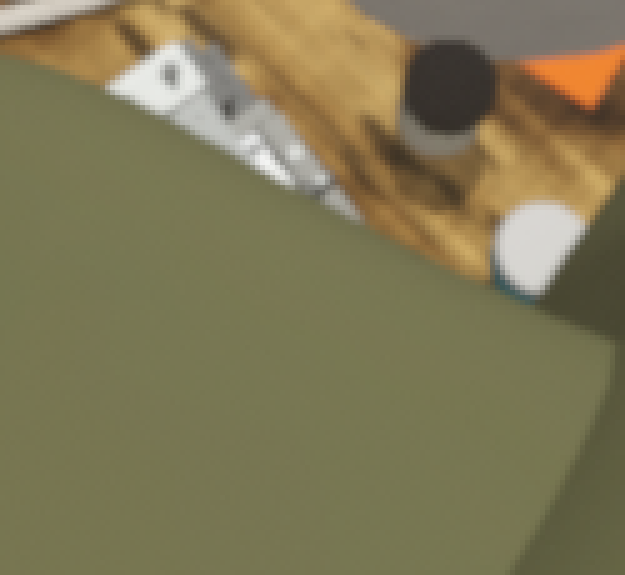

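The arm's upper link blocks the top view. What is visible, the black pot at (450,90) and the low pot at (540,247), hasn't moved. I'll move further aside and look again.

{"api": "drive_tool", "payload": {"deltas": [[[0,0,0],[0,2.5,0],0],[[0,0,0],[0,3,0],0],[[0,0,0],[0,3,0],0],[[0,0,0],[0,3,0],0],[[0,0,0],[0,3,0],0],[[0,0,0],[0,3,0],0],[[0,0,0],[0,3,0],0],[[0,0,0],[0,3,0],0],[[0,0,0],[0,2,0],0],[[0,0,0],[0,0,0],0],[[0,0,0],[0,0,0],0],[[0,0,0],[0,0,0],0]]}}

```text
clock: 11.82
tool_pos: [0.2337, 0.5771, 0.2088]
eef_rot: [-0.221, 0.672, 0.22, 0.672]
contact_force: [0.6, -0.6, 0.6]
opening: 0.006
```

```bash
python3 st.py
python3 - <<'E'
from plant import r
import cv2,pickle
s=r.snapshot("top");pickle.dump(s,open("top2.pkl","wb"))
a=s["color"][122:237,285:410,::-1]
cv2.imwrite("pics/a6.png",cv2.resize(a,None,fx=5,fy=5,interpolation=3))
E
```

```text
t 11.8167 p [0.2337 0.5771 0.2088] along 45.0 left 501.9 F [ 0.6 -0.6  0.6] open 0.005797107679114682 
 [[ 0.002 -0.593  0.806]
 [-0.002  0.806  0.593]
 [-1.    -0.003 -0.   ]] yaw z 36.337690037351145 [-1.03  0.76 -0.42  1.61  0.38  0.86  0.61]
```

View pics/a6.png

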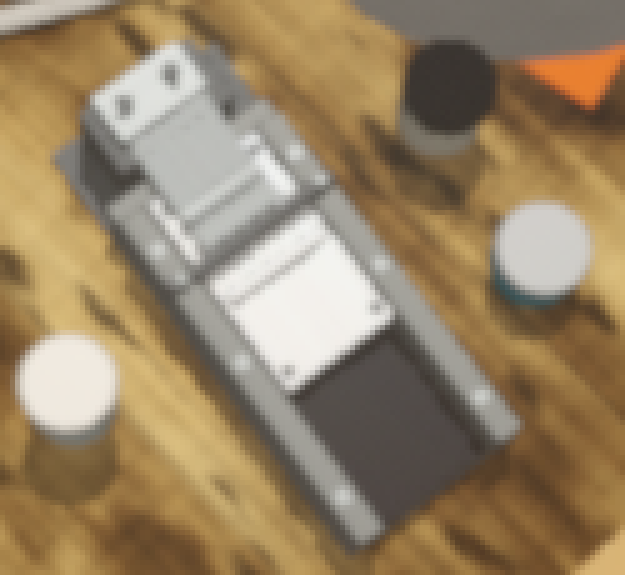

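Run:
```python
from h import *
s=pickle.load(open("top2.pkl","rb"));d=np.array([.806,.592,0])
g=lambda u,v,z:ray(s,(285+(u+.5)/5-.5,122+(v+.5)/5-.5),z)
rr=(g(520,430,.034)+g(358,550,.034))/2
for z in(.026,.028,.030):
    print(z,"rear edge cradle x mm",[((g(u,v,z)-rr)@d*1e3-90).round(1) for u,v in((294,395),(393,318))],"want -20")
```

```text
0.026 rear edge cradle x mm [np.float64(-22.3), np.float64(-19.6)] want -20
0.028 rear edge cradle x mm [np.float64(-22.6), np.float64(-19.9)] want -20
0.03 rear edge cradle x mm [np.float64(-22.8), np.float64(-20.1)] want -20
```

```bash
python3 -c "
from plant import r
print(r.finish_job())"
```

```text
the job is handed in; nothing more can be done
None
```

I pressed the mould down about 10 mm with the closed fingertips behind its rib and slid it under the bar and leaf spring until it stalled against the end stop. I then lifted straight off and moved the arm clear. The job was handed in at about 12 s, and no verdict was reported.

**Home position:**
- **By force:** the arm stopped within about 0.5 mm of the predicted home position, and the force along the channel rose from about 4 N to 11 N.
- **By picture:** in the last top view the mould's rear edge reads x = -22.6 mm at one corner and -19.9 mm at the other, against -20 mm expected. The mean is about 1 mm short, inside the 2 mm calibration error. The 2.7 mm difference between the corners is probably pixel reading error.

**Clear of everything:** the three pots look unmoved in the last picture. The wrist force after backing off was about 1 N, which is sensor noise.

**Not measured directly:** I could not read the bed depth or the spring lift. I infer them from the tip height and from the picture, where the mould sits below the rail tops with its front under the spring.

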